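Return a throttling valve to its memory stop behind a push-to-open hatch

ROBOT

A 6-joint arm with a two-finger parallel gripper is mounted at the origin on the work surface. World frame = base frame: x ahead of the robot, y to its left, z up, the work surface at z = 0. Lengths are in m, angles in degrees, forces in N, time in s.
With the tool pointing down it reaches from about 0.3 to 0.75 m from the base axis. Payload 8.5 kg.
Tool frame: the origin (TCP) lies at the very end of the fingers, on their centre line; the grasp point (between the pads) lies 19 mm behind it; z points along the fingers, y is the direction in which the jaws open and shut (so a half turn about z gives the same grasp; the last joint's range is limited). The gripper opens to 85 mm and grips with 20 to 120 N. Pads are 22 mm wide; open, the fingers measure 114 mm over their backs; the gripper's body (76 mm by 85 mm) begins 54 mm behind the grasp point. The pads swing forward as they close: fully open they stand 13 mm farther back than shut.
Start: joints at [59.055, 21.807, 74.336, -0, 83.858, -12.336], TCP at [0.176, 0.521, 0.205] pointing down, gripper open.
Joint ranges: [-178.18, 178.18], [-50.72, 133.34], [12.68, 142.11], [-81.47, 261.47], [9.98, 163.14], [-165.26, 165.26]. Speed limits (degrees/s): [136.94, 136.94, 180, 180, 180, 180].

INTERFACE

Orientations are given as a 3x3 rotation matrix whose columns are the frame's x, y, z axes.
In Python, from rig import env, vision, close_job, spotter gives the robot as it stands. The module is installed in compiled form; this text tells all that it offers.
- The arm moves only by the tool jog_arm, never from a script. Its argument "plan" is a list that holds one entry, the list of rows, each a list of 6 numbers: the shift along the tool's x, y, z in units of 40 mm (1.0 is 40 mm), then the turn, a rotation vector about the tool's x, y, z in units of 0.15 rad (1.0 is 0.15 rad). A call has 1 to 10 rows; each row shifts and turns the commanded pose from where the row before left it, along the tool's axes as they then stand; what a row does not reach is not made up. A row lasts 1/10 s, in which the tool goes at most 50 mm and 8.59 degrees, less where a joint would pass 70% of its speed; a pose out of reach is approached as far as the arm can. A call with a number of a shift or a turn outside -1 to 1 is refused whole. A call with a gripper value outside its range is refused whole. "grip" is the opening, from -1 (shut) to 1 (fully open), set as the call begins (left out, the last holds). The fingers move at their own pace and stop on an object; "squeeze" is the grip in N (left out, the last holds). Time passes only in rows, so rows that do not move let the fingers close. It gives the time, the measured TCP pose, the force and the opening at its end, in the units of the state.
- env.observe(): the state, without advancing time (a new reading comes with each control period).
- vision.get_image(name): name is "scene" or "side" or "wrist"; returns (picture, depth): 480x640x3 uint8, red, green, blue; 480x640 float32, m along the optical axis (not along the pixel's ray), 0 where there is no reading.
- vision.camera_info(name): a dict with "fx", "fy", "cx", "cy" (pixels), "rvec" (rotation vector, rad) and "tvec" (3), from world to camera coordinates, as OpenCV has them. Camera axes: x right, y down, z forward; pixel columns grow to the right and rows downward; lengths in m; the calibration is good to about 2 mm. A picture is of the moment at which its call begins: read the wrist's pose just before it. camera_info takes no time and is no camera call; for the wrist camera it gives the pose at the moment of the call.
- close_job(): hands the job in, once; it reports no verdict.
Trained networks look in the newest picture that a camera, given by its name, has taken for a name from the list of things; names that differ only in an ending like _2 or _b are one class to them, and where a whole thing is asked for, a point or a joint stands for the part that bears it (a point fixed in the world has none). Each returns a list of dicts, best first, with "score" (0 to 1); they miss things now and then, are a little off and sometimes report something else, mostly with a low value. They report only what shows in the picture. A call takes as long as a camera call.
- spotter.trace(camera, query): "pixels" (480x640 bool, what is visible of it) and "rect" ([left, top, right, bottom] in pixels, round what is visible of it).
The state is a dict: "time_s": time; "q": joint angles; "qvel": joint speeds; "joint_efforts": joint torques, N m; "position": TCP position; "tool_rot": TCP orientation; "ft_force": force on the tool from outside, world axes, zero at the start; "wrist_torque": the same for the moment, N m; "grip_width": finger opening in m.
Only numpy, scipy, OpenCV 4.12 (cv2) and the standard library are available. Lean on these libraries where they do the work, as an engineer would, in place of code of your own. Each camera call takes 0.05 s, during which the arm holds its last target.

TASK

The throttling valve in the stainless water-treatment unit was shut for a cartridge change and must go back to its set flow: press the service hatch in the sloping front so that its spring catch pops it ajar, fold the hatch right down, then swing the long valve lever round until it bears firmly on its memory stop. Do not force the stop out of its setting and do not disturb the things lying about. Leave the hatch down and the lever at its stop.

Things in the scene. Friction and masses are not known exactly. Their poses are not given: they have to be found in the camera images.
- unit: Fixed steel housing, 500 mm wide (y), 300 deep (x), 193 high. Origin on the counter under the middle of its front; x points back into it, y left, z up. Front upright to z = 85 mm, then sloping back at 45 degrees to the flat roof, whose front edge is at x = 108, z = 193. The slope has a 264 mm wide opening, shut by the hatch. Gallery rail on the roof at x = 118, top z = 226.
- hatch (a joint): Flush steel hatch, no handle: 260 mm wide, 150 up the slope, 12 thick. Hinge along y at unit x = 0, z = 85 mm. rad: 0 shut, caught at its upper left corner; 2.3 folded down, level, towards the robot. Pressed in 4 to 6 mm at the upper edge (about 4 N) and let go, it springs to 0.46 ajar. Before upright (0.79) it drops back to ajar, past it falls open.
- hatch_edge (a point): Middle of the hatch's free upper edge, 151 mm from the hinge, mid-thickness; x points from hinge to edge, y left, z out of its outer face. When ajar this edge stands about 58 mm in front of the roof's edge and 36 mm higher, leaving a gap open to above, about 45 mm wide clear of the panel.
- lever: Valve lever in the recess, 118 mm from stem to tip: steel shank, black sleeve. Turns about its z (the stem, square to the slope) in a plane 48 mm under the slope. Origin: stem axis at the slope's plane, 12 mm up from the hinge; x along the lever. Starts 0.3 to 0.55 rad left of straight up-slope; opens to the right (negative about z). Stiff: 3.3 N at the sleeve moves it; stays where left.
- lever_grip (a point): Centre of the lever's sleeve (60 mm long, 22 wide, 16 thick): 88 mm from the stem axis, 48 mm beneath the slope's plane; axes as lever. Free space reaches 15 mm under the sleeve and 30 mm or more to its left. A gauge (left) and a drain cock with a 40 mm T handle (right) sit lower on the same pipe, fixed, near the hinge: leave them.
- stop: Memory stop: steel clamp block 14 x 14 x 22 mm with a brass thumb screw on the graduated plate under the lever, 40 to 62 mm from the stem axis, right of the lever. Origin and z as lever; x = the lever's direction when its shank just touches the block, 0.05 to 0.65 rad right of up-slope. About 8 to 14 N at the sleeve seats the lever firmly; above about 18 N the stop slips.
- stop_block (a point): Face of the memory stop that meets the lever's shank, 47 mm from the stem axis, 52 mm beneath the slope's plane; axes as stop.
- fittings_box: Open cardboard box, 100 x 140 x 55 mm, standing on the unit's roof; origin under its centre. Bystander.
- tape_roll: White roll of thread tape, 64 mm across, 20 mm high, lying on the roof; origin under its centre. Bystander.
- plug0: Green stepped plastic plug, 56 mm across, 30 mm high, on the counter in front of the unit; origin under its centre. Bystander.
- plug1: The other plug, the same. Bystander.
- elbow: White pipe elbow with grey nuts, legs 60 mm, 35 mm high, on the counter in front of the unit; origin under its corner, legs along x and y. Bystander.
- cartridge: White filter cartridge standing on the counter to the right of the unit, 74 mm across, 245 mm high; origin under its centre. Bystander.
- housing_wrench: White plastic housing wrench lying flat on the left: ring 104 mm across, handle to -x, 250 mm long in all, 18 mm high; origin under the ring's centre. Bystander.
- spanner: Steel spanner 200 mm long lying along its x on the right; origin under its middle. Bystander.

How it is judged (in metres and radians):
On the way, in this order (a step that is already met when the one before it is completed fails the run):
1. the catch has let go and the hatch stands ajar (value of joint hatch above 0.3 rad), for 0.1 s.
2. the hatch is folded down (value of joint hatch above 2.1 rad), for 0.2 s.
3. the lever is pressed firmly on its memory stop (5 N or more between lever and stop, about 7 N at the sleeve) (contact force between lever and stop above 5 N), for 0.2 s.
At the end, for the whole second after the job is handed in: the hatch is folded down (joint above 2.1 rad), the lever lies at its memory stop (within 0.05 rad of touching it) and is at rest (value of joint hatch above 2.1 rad and angle between the x axis of lever and the x axis of stop, either way round below 0.05 rad and angular speed of lever below 0.05 rad/s).
It fails at once if the memory stop is forced out of its setting (block face shifted more than 3.5 mm) (distance of stop_block from where it was at the start of the episode above 0.0035 m).
It fails at once if a bystander is disturbed (moved more than 25 mm) (distance of any of fittings_box, tape_roll, plug0, plug1, elbow, cartridge, housing_wrench, spanner from where it was at the start of the episode above 0.025 m).
It also fails if it takes over 58 s, if anything falls off the work surface, if the arm or the gripper's body presses on something with over 40 N, if the wrist force passes 120 N, or if a joint passes its speed limit or range.

## Working session

There is one attempt and no reset: what is moved stays moved. The work goes in short steps, Python scripts to look and compute and a tool call to move; the robot and the scene stay as the last step left them, time stands still between calls to the robot, and variables do not carry over. Pictures are saved under pics/ and viewed, and the job is handed in when it is done.

Besides the shell and the picture viewer there is one more tool, called after ">>>" as a command line: name --argument value ..., lists and objects as JSON in quotes. jog_arm: Moves the arm, as the interface text tells. Its arguments: {"type":"object","properties":{"plan":{"type":"array"},"grip":{"type":"number"},"squeeze":{"type":"number"}},"required":["plan"]}

```bash
mkdir -p pics; cat > h.py <<'E'
import numpy as np,cv2
from rig import env,vision,spotter
def cam(n):
    c=vision.camera_info(n);R,_=cv2.Rodrigues(np.array(c['rvec'],float));return c,R,np.array(c['tvec'],float).ravel()
def cloud(n,d):
    c,R,t=cam(n);v,u=np.mgrid[0:480,0:640]
    P=np.stack([(u-c['cx'])/c['fx']*d,(v-c['cy'])/c['fy']*d,d],-1)
    W=(P-t)@R; W[d==0]=np.nan; return W
def proj(n,X):
    c,R,t=cam(n);p=np.atleast_2d(X)@R.T+t
    return np.c_[p[:,0]/p[:,2]*c['fx']+c['cx'],p[:,1]/p[:,2]*c['fy']+c['cy']]
def save(im,name): cv2.imwrite('pics/'+name,im[:,:,::-1])
E
python3 - <<'E'
from h import *
np.set_printoptions(precision=3,suppress=True)
for n in ['scene','side']:
    im,d=vision.get_image(n);save(im,n+'0.png');np.savez(n+'0.npz',im=im,d=d,W=cloud(n,d))
    print(n,[vision.camera_info(n)[k] for k in('fx','cx','cy')], -cam(n)[1].T@cam(n)[2])
print(env.observe())
E
```

```text
scene [464.74093275536256, 318.25549557742386, 241.77364162503937] [0.839 0.826 0.85 ]
side [437.1900932566752, 322.2044700188236, 236.4251298777421] [-0.062 -0.678  0.782]
{'time_s': 0.1, 'q': array([ 59.055,  21.838,  74.377,  -0.001,  83.857, -12.336]), 'qvel': array([-0.001,  0.011, -0.186, -0.046, -0.051, -0.04 ]), 'joint_efforts': array([  0.004, -44.922, -23.165,  -0.   ,   0.004,   0.   ]), 'position': array([0.175, 0.521, 0.204]), 'tool_rot': array([[-0.948,  0.319, -0.001],
       [ 0.319,  0.948, -0.001],
       [ 0.   , -0.001, -1.   ]]), 'ft_force': array([-0.445,  1.057, -0.359]), 'wrist_torque': array([0.037, 0.018, 0.031]), 'grip_width': 0.08548087573230856}
```

View pics/scene0.png

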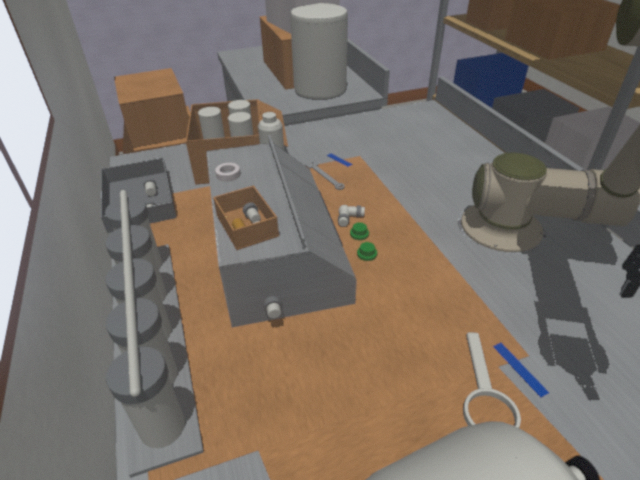

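View pics/side0.png

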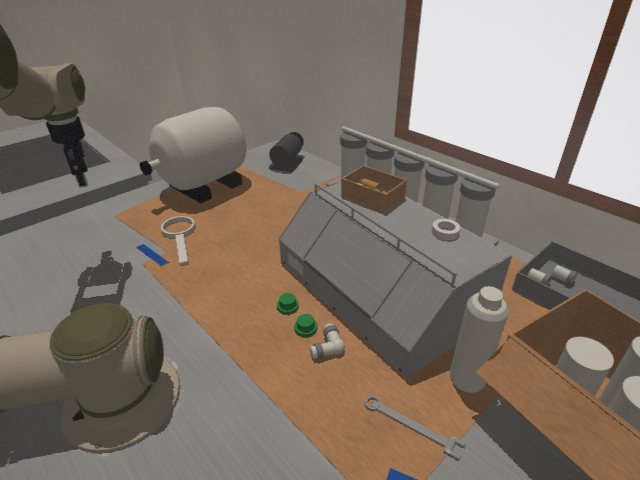

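The pictures show the unit in the middle (side camera about (390,270)), with the hatch on the slope at about (345,260), the box and tape on the roof, and the plugs and elbow in front. I'll measure the unit's pose next.

```bash
python3 - <<'E'
from h import *
np.set_printoptions(precision=4,suppress=True)
from scipy.optimize import least_squares
pts=[]
for n in ['scene','side']:
    im,d=vision.get_image(n);W=cloud(n,d)
    r=spotter.trace(n,'unit');print(n,[(x['score'],x['rect']) for x in r])
    m=cv2.erode(r[0]['pixels'].astype(np.uint8),np.ones((5,5)))>0
    P=W[m];P=P[np.isfinite(P).all(1)];pts.append(P)
    # slope points: normals
    dx=np.roll(W,-3,1)-np.roll(W,3,1);dy=np.roll(W,-3,0)-np.roll(W,3,0)
    N=np.cross(dx,dy);N/=np.linalg.norm(N,axis=-1,keepdims=True);N[N[...,2]<0]*=-1
    S=m&(abs(N[...,2]-.707)<.08)&(W[...,2]>.09)&(W[...,2]<.19)
    Q=W[S];c=Q.mean(0);
    for k in range(4):
        c=np.median(Q,0);c=Q.mean(0);u,s,v=np.linalg.svd(Q-c,full_matrices=False);nn=v[2]*np.sign(v[2,2]);r_=(Q-c)@nn;Q=Q[abs(r_)<.006]
    yaw=np.arctan2(-nn[1],-nn[0])
    print(n,'slope n',nn,'yaw',np.degrees(yaw),'c',c,len(Q),r_.std())
    # hinge line x at z=.085: (P-c).n=0
    R=W[m&(N[...,2]>.98)&(abs(W[...,2]-.193)<.012)];print('roof z',np.median(R[:,2]))
    ex=np.array([np.cos(yaw),np.sin(yaw)]);ey=np.array([-ex[1],ex[0]])
    h=c[:2]@ex-(c[2]-.085)
    a=P[:,:2]@ey;b=P[:,:2]@ex
    sel=(P[:,2]>.03)&(P[:,2]<.2)
    print('x hinge along ex',h,'y pctl',np.percentile(a[sel],[.1,.5,1,5,95,99,99.5,99.9]),'x pctl',np.percentile(b[sel],[.5,1,99,99.5]))
    F=P[(P[:,2]>.02)&(P[:,2]<.075)];bf=F[:,:2]@ex;print('front x',np.percentile(bf,[5,25,50,75]))
    SQ=W[S];aa=SQ[:,:2]@ey;print('slope y',np.percentile(aa,[.5,1,2,98,99,99.5]))
E
```

```text
scene [(0.56, [207.8, 133.1, 359.7, 328.1]), (0.37, [216.9, 163.3, 240.1, 180.5])]
scene slope n [-0.7046  0.0782  0.7052] yaw -6.33660015902587 c [ 0.5468 -0.0748  0.142 ] 2594 0.0007273781786413495
roof z 0.19432858298720224
x hinge along ex 0.4947030270195791 y pctl [-0.3044 -0.2978 -0.2922 -0.2543  0.1871  0.2087  0.2191  0.2208] x pctl [0.5046 0.5068 0.789  0.7901]
front x [0.5156 0.5741 0.6445 0.723 ]
slope y [-0.2835 -0.2784 -0.273   0.1786  0.1834  0.1849]
side [(0.56, [278.8, 182.0, 511.9, 379.3])]
side slope n [-0.7032  0.0755  0.707 ] yaw -6.127844875226495 c [ 0.5377 -0.1574  0.1399] 5430 0.0015535402194486918
roof z 0.19397447970605042
x hinge along ex 0.4965409002647439 y pctl [-0.3148 -0.3144 -0.3142 -0.3134  0.1278  0.1675  0.1723  0.1768] x pctl [0.4955 0.496  0.7788 0.7829]
front x [0.4961 0.4971 0.498  0.4997]
slope y [-0.3097 -0.3082 -0.3044  0.1622  0.1685  0.1715]
```

```bash
cat >> h.py <<'E'
yaw=np.radians(-6.25);ex=np.array([np.cos(yaw),np.sin(yaw),0]);ey=np.array([-ex[1],ex[0],0]);ez=np.array([0,0,1.])
RU=np.stack([ex,ey,ez],1);OU=0.496*ex-0.0645*ey
def U(p): return np.atleast_2d(p)@RU.T+OU   # unit->world
def toU(p): return (np.asarray(p)-OU)@RU
E
python3 - <<'E'
from h import *
print(OU)
for n in ['scene','side']:
    im=np.load(n+'0.npz')['im'].copy()
    def poly(pts,col):
        p=proj(n,U(pts)); cv2.polylines(im,[np.round(p*8).astype(np.int32)],True,col,1,cv2.LINE_AA,3)
    poly([[0,-.25,.085],[0,.25,.085],[.108,.25,.193],[.108,-.25,.193]],(255,0,0))
    s=.7071
    poly([[0,-.13,.085],[0,.13,.085],[.15*s,.13,.085+.15*s],[.15*s,-.13,.085+.15*s]],(255,255,0))
    poly([[0,-.25,0],[0,.25,0],[.3,.25,0],[.3,-.25,0]],(0,0,255))
    c=im[120:380,180:540] if n=='scene' else im[160:400,250:540]
    save(cv2.resize(c,None,fx=2,fy=2,interpolation=2),'ov_'+n+'.png')
E
```

```text
[ 0.48603003 -0.1181146   0.        ]
```

View pics/ov_side.png

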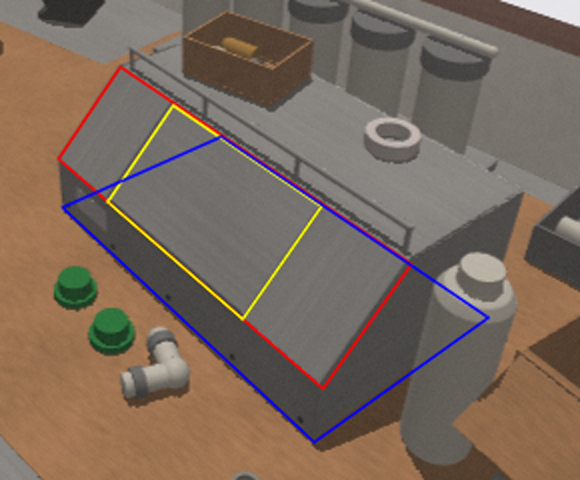

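View pics/ov_scene.png

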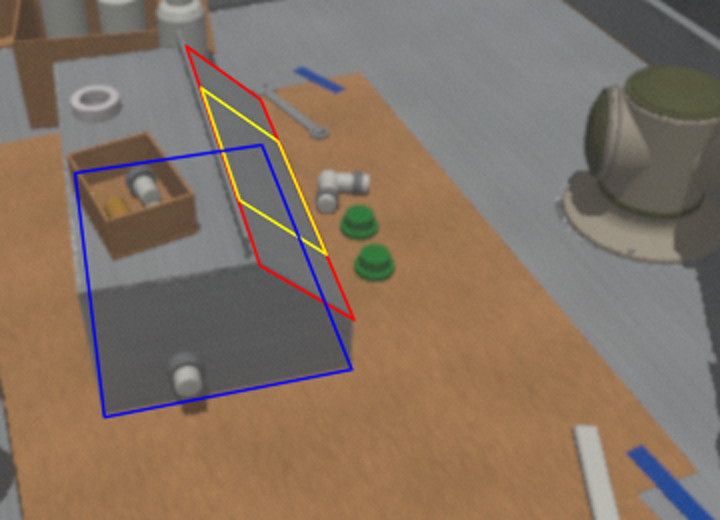

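```bash
cat >> h.py <<'E'
from scipy.spatial.transform import Rotation as Ro
s2=np.sqrt(.5)
def toolR(tilt):  # tilt deg from vertical, pointing forward into unit; y=ey
    t=np.radians(tilt);z=np.sin(t)*ex-np.cos(t)*ez;return np.stack([np.cross(ey,z),ey,z],1)
def S(s,y,h): return np.array([(s-h)*s2,y,.085+(s+h)*s2]) # slope coords->unit
def sim(p,R,rows):
    for r in rows:
        r=np.array(r,float);p=p+R@(r[:3]*.04);R=R@Ro.from_rotvec(r[3:]*.15).as_matrix()
    return p,R
def plan(p,R,pt,Rt,n):
    rv=Ro.from_matrix(R.T@Rt).as_rotvec()/n
    dp=(pt-p)/n;rows=[];q,Q=p.copy(),R.copy()
    for i in range(n):
        r=np.r_[Q.T@(p+dp*(i+1)-q)/.04,Ro.from_matrix(Q.T@R@Ro.from_rotvec(rv*(i+1)).as_matrix()).as_rotvec()/.15]
        r=np.round(r,2)+0.;rows.append(r.tolist());q,Q=sim(q,Q,[r])
    print(rows);print('end err mm',(q-pt)*1e3,'deg',np.degrees(Ro.from_matrix(Q.T@Rt).magnitude()))
    return q,Q
def now():
    o=env.observe();return np.array(o['position']),np.array(o['tool_rot'])
E
python3 - <<'E'
from h import *
p,R=now();t=U(S(.139,.03,.06))[0];print(p,t)
q,Q=plan(p,R,np.array([.40,.15,.33]),toolR(25),10)
q,Q=plan(q,Q,t,toolR(45),10)
E
```

```text
[0.17547459 0.521146   0.20470712] [ 0.54482545 -0.09437437  0.22571425]
[[-0.83, -0.7, -0.31, -0.03, -0.29, -0.14], [-0.82, -0.72, -0.28, -0.03, -0.29, -0.14], [-0.83, -0.73, -0.25, -0.04, -0.29, -0.14], [-0.81, -0.75, -0.22, -0.03, -0.29, -0.15], [-0.81, -0.76, -0.18, -0.03, -0.29, -0.14], [-0.8, -0.79, -0.15, -0.03, -0.29, -0.14], [-0.79, -0.79, -0.13, -0.03, -0.29, -0.14], [-0.78, -0.82, -0.09, -0.03, -0.29, -0.14], [-0.76, -0.83, -0.06, -0.04, -0.29, -0.14], [-0.75, -0.84, -0.03, -0.03, -0.29, -0.14]]
end err mm [ 0.14041258  0.07065643 -0.0725711 ] deg 0.04949372016473422
[[-0.28, -0.57, 0.42, 0.0, -0.23, 0.0], [-0.26, -0.57, 0.42, 0.0, -0.24, 0.0], [-0.24, -0.56, 0.44, 0.0, -0.23, 0.0], [-0.24, -0.57, 0.44, 0.0, -0.23, 0.0], [-0.21, -0.57, 0.45, 0.0, -0.23, 0.0], [-0.2, -0.57, 0.46, 0.0, -0.24, 0.0], [-0.19, -0.57, 0.46, 0.0, -0.23, 0.0], [-0.16, -0.56, 0.47, 0.0, -0.23, 0.0], [-0.15, -0.57, 0.48, 0.0, -0.23, 0.0], [-0.14, -0.57, 0.48, 0.0, -0.24, -0.01]]
end err mm [ 0.06846012  0.02306537 -0.00509709] deg 0.057355883777407204
```

>>> jog_arm --plan '[[[-0.83,-0.7,-0.31,-0.03,-0.29,-0.14],[-0.82,-0.72,-0.28,-0.03,-0.29,-0.14],[-0.83,-0.73,-0.25,-0.04,-0.29,-0.14],[-0.81,-0.75,-0.22,-0.03,-0.29,-0.15],[-0.81,-0.76,-0.18,-0.03,-0.29,-0.14],[-0.8,-0.79,-0.15,-0.03,-0.29,-0.14],[-0.79,-0.79,-0.13,-0.03,-0.29,-0.14],[-0.78,-0.82,-0.09,-0.03,-0.29,-0.14],[-0.76,-0.83,-0.06,-0.04,-0.29,-0.14],[-0.75,-0.84,-0.03,-0.03,-0.29,-0.14]]]' --grip -1 --squeeze 40

```text
time_s: 1.3
position: [0.4005, 0.1486, 0.3308]
tool_rot: [[-0.9, 0.108, 0.423], [0.098, 0.994, -0.046], [-0.425, 0.001, -0.905]]
ft_force: [1.2, 0.5, -0.5]
grip_width: 0.0001
```

>>> jog_arm --plan '[[[-0.28,-0.57,0.42,0,-0.23,0],[-0.26,-0.57,0.42,0,-0.24,0],[-0.24,-0.56,0.44,0,-0.23,0],[-0.24,-0.57,0.44,0,-0.23,0],[-0.21,-0.57,0.45,0,-0.23,0],[-0.2,-0.57,0.46,0,-0.24,0],[-0.19,-0.57,0.46,0,-0.23,0],[-0.16,-0.56,0.47,0,-0.23,0],[-0.15,-0.57,0.48,0,-0.23,0],[-0.14,-0.57,0.48,0,-0.24,-0.01]]]'

```text
time_s: 2.3
position: [0.5452, -0.0956, 0.2255]
tool_rot: [[-0.701, 0.109, 0.705], [0.077, 0.994, -0.078], [-0.709, -0.001, -0.705]]
ft_force: [1.6, 0.9, 0.5]
grip_width: -0.0001
```

```bash
python3 - <<'E'
from h import *
o=env.observe();p,R=now();print(o['time_s'],p,toU(p),o['ft_force'],o['grip_width'])
im,d=vision.get_image('side');save(im,'side1.png')
im,d=vision.get_image('wrist');save(im,'wrist1.png')
t=U(S(.139,.03,.02))[0];plan(*now(),t,toolR(45),2)
E
```

```text
2.3 [ 0.54524138 -0.09562428  0.22553418] [0.05641097 0.02880281 0.22553418] [1.6060962  0.92437159 0.52907787] -8.169005010197289e-05
[[-0.01, 0.03, 0.48, 0.0, 0.0, -0.01], [-0.01, 0.03, 0.48, -0.01, -0.01, -0.01]]
end err mm [ 0.04439321  0.11827569 -0.202204  ] deg 0.05426390553930776
```

View pics/side1.png

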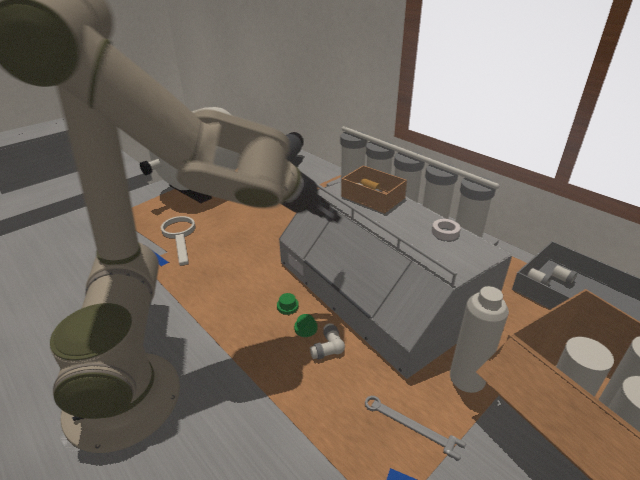

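View pics/wrist1.png

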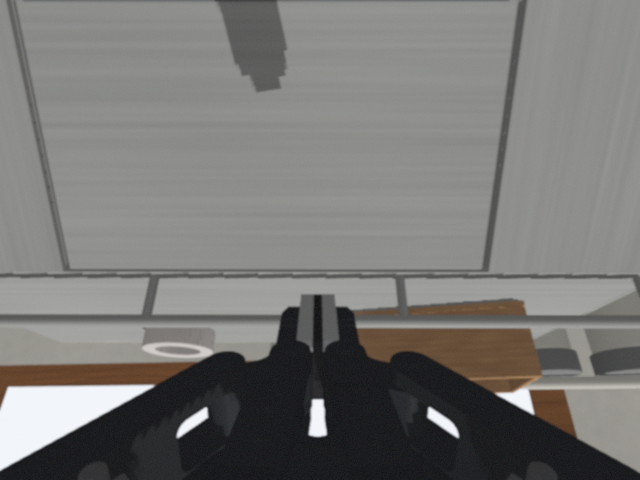

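The side view shows the closed gripper over the upper hatch edge at about (335,215). In the wrist view the hatch outline runs x 20–525, with its upper edge at y≈270. I'll press in along the slope normal.

>>> jog_arm --plan '[[[0,0,0.6,0,0,0],[0,0,0.6,0,0,0],[0,0,0.1,0,0,0],[0,0,0.05,0,0,0],[0,0,0,0,0,0]]]'

```text
time_s: 2.9
position: [0.5827, -0.098, 0.1883]
tool_rot: [[-0.702, 0.108, 0.704], [0.076, 0.994, -0.076], [-0.708, -0.0, -0.706]]
ft_force: [0.3, -0.9, -0.2]
grip_width: -0.0002
```

>>> jog_arm --plan '[[[0,0,0.07,0,0,0],[0,0,0.07,0,0,0],[0,0,0,0,0,0]]]'

```text
time_s: 3.2
position: [0.5869, -0.0988, 0.1838]
tool_rot: [[-0.702, 0.108, 0.704], [0.076, 0.994, -0.077], [-0.708, -0.0, -0.706]]
ft_force: [0.8, -0.6, -0.1]
grip_width: -0.0
```

```bash
python3 - <<'E'
from h import *
p,R=now();u=toU(p);print(u,'s',(u[0]+u[2]-.085)*s2,'h',(u[2]-.085-u[0])*s2,env.observe()['ft_force'])
E
```

```text
[0.09816056 0.03013032 0.18378455] s 0.1392612230496567 h 0.0004412285378541775 [ 0.81882864 -0.64559657 -0.08149664]
```

>>> jog_arm --plan '[[[0,0,0.05,0,0,0],[0,0,0.05,0,0,0],[0,0,0,0,0,0]]]'

```text
time_s: 3.5
position: [0.5898, -0.0992, 0.1806]
tool_rot: [[-0.702, 0.108, 0.703], [0.077, 0.994, -0.076], [-0.708, 0.0, -0.707]]
ft_force: [-0.1, 0.2, -0.2]
grip_width: -0.0004
```

>>> jog_arm --plan '[[[0,0,0.03,0,0,0],[0,0,0,0,0,0]]]'

```text
time_s: 3.7
position: [0.5906, -0.0992, 0.1799]
tool_rot: [[-0.702, 0.108, 0.703], [0.077, 0.994, -0.077], [-0.708, 0.0, -0.707]]
ft_force: [0.7, -0.0, -0.0]
grip_width: -0.0003
```

>>> jog_arm --plan '[[[0,0,0.04,0,0,0],[0,0,0,0,0,0]]]'

```text
time_s: 3.9
position: [0.5917, -0.0994, 0.1787]
tool_rot: [[-0.702, 0.108, 0.703], [0.077, 0.994, -0.077], [-0.708, 0.0, -0.707]]
ft_force: [1.0, 0.7, -0.1]
grip_width: -0.0001
```

```bash
python3 - <<'E'
from h import *
p,R=now();u=toU(p);print(u,'s',(u[0]+u[2]-.085)*s2,'h',(u[2]-.085-u[0])*s2,env.observe()['ft_force'])
im,d=vision.get_image('wrist');save(im,'wrist2.png')
E
```

```text
[0.10301925 0.03012189 0.17871404] s 0.13911143816209665 h -0.00657977845339848 [ 1.01123412  0.68323867 -0.06461584]
```

View pics/wrist2.png

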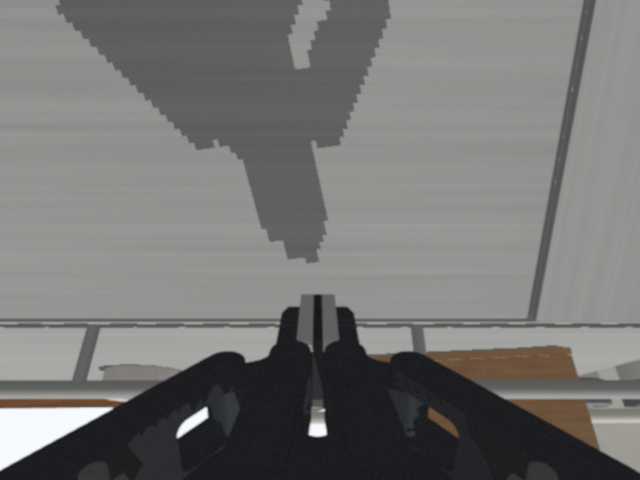

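```bash
python3 - <<'E'
from h import *
im,d=vision.get_image('wrist');W=cloud('wrist',d)
def sh(P):
    u=toU(P);return np.round([(u[0]+u[2]-.085)*s2,u[1],(u[2]-.085-u[0])*s2],4)
for v,u in [(290,200),(290,450),(250,200),(200,450),(310,200),(318,200),(297,305),(300,330),(305,308),(100,560),(100,610),(300,610)]: print(v,u,d[v,u],sh(W[v,u]))
print(proj('wrist',now()[0]),proj('wrist',now()[0]-.01*now()[1][:,2]))
E
```

```text
290 200 0.17603296 [ 0.137  -0.0243  0.0017]
290 450 0.17763332 [0.1377 0.0904 0.0004]
250 200 0.17241253 [ 0.1185 -0.0231 -0.0002]
200 450 0.16438457 [0.0956 0.0858 0.0012]
310 200 0.17956404 [ 0.1474 -0.0253  0.0013]
318 200 0.18372612 [ 0.153  -0.0266 -0.0014]
297 305 0.14874704 [0.1283 0.0245 0.0276]
300 330 0.1471045 [0.1286 0.0341 0.0295]
305 308 0.14209558 [0.1282 0.0258 0.0346]
100 560 0.15315062 [0.0555 0.1256 0.0005]
100 610 0.1532867 [0.0555 0.1456 0.0004]
300 610 0.17893931 [0.1427 0.165  0.0007]
[[319.15949803 286.73037066]] [[319.27593677 295.72897989]]
```

The hatch surface measures h≈0, but the finger tips visible at about (317,295) still stand roughly 25 mm above it. The shadow tip at (310,262) is also detached, so there is no contact yet. I'll carry on gently.

>>> jog_arm --plan '[[[0,0,0.08,0,0,0],[0,0,0.08,0,0,0],[0,0,0,0,0,0]]]'

```text
time_s: 4.3
position: [0.5963, -0.0998, 0.1739]
tool_rot: [[-0.703, 0.108, 0.703], [0.077, 0.994, -0.076], [-0.707, 0.0, -0.707]]
ft_force: [0.5, -0.3, -0.5]
grip_width: 0.0002
```

>>> jog_arm --plan '[[[0,0,0.06,0,0,0],[0,0,0.06,0,0,0],[0,0,0,0,0,0]]]'

```text
time_s: 4.6
position: [0.5996, -0.1002, 0.1706]
tool_rot: [[-0.703, 0.108, 0.703], [0.077, 0.994, -0.076], [-0.707, 0.0, -0.707]]
ft_force: [-0.5, 0.2, 0.1]
grip_width: 0.0001
```

```bash
python3 - <<'E'
from h import *
im,d=vision.get_image('wrist');W=cloud('wrist',d);save(im,'wrist3.png')
p,R=now();u=toU(p);print(u,'s',(u[0]+u[2]-.085)*s2,'h',(u[2]-.085-u[0])*s2,env.observe()['ft_force'])
def sh(P):
    u=toU(P);return np.round([(u[0]+u[2]-.085)*s2,u[1],(u[2]-.085-u[0])*s2],4)
for v,u in [(290,200),(290,450),(250,200),(290,308),(294,308),(296,308),(300,308)]: print(v,u,d[v,u],sh(W[v,u]))
E
```

```text
[0.11091503 0.03016309 0.17074976] s 0.13906300762136645 h -0.017794531572651245 [ 0.1533003  -0.06849671  0.52959643]
290 200 0.16553487 [ 0.1326 -0.021   0.    ]
290 450 0.0 [nan nan nan]
250 200 0.15963498 [ 0.1143 -0.0192  0.0006]
290 308 0.16427654 [0.1321 0.0253 0.0013]
294 308 0.1527763 [0.1288 0.0256 0.0123]
296 308 0.15122247 [0.1289 0.0256 0.0139]
300 308 0.14663465 [0.1284 0.0257 0.0186]
```

View pics/wrist3.png

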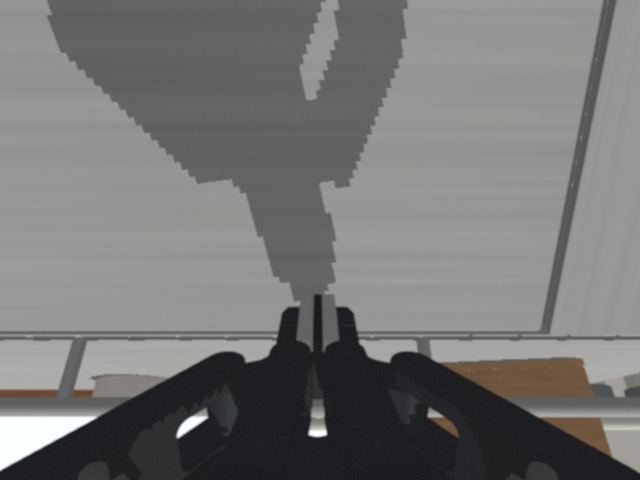

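>>> jog_arm --plan '[[[0,0,0.08,0,0,0],[0,0,0.08,0,0,0],[0,0,0,0,0,0]]]'

```text
time_s: 4.95
position: [0.6042, -0.1007, 0.166]
tool_rot: [[-0.703, 0.108, 0.703], [0.077, 0.994, -0.076], [-0.707, 0.0, -0.707]]
ft_force: [0.3, 0.5, 1.6]
grip_width: -0.0001
```

>>> jog_arm --plan '[[[0,0,0.05,0,0,0],[0,0,0.05,0,0,0],[0,0,0,0,0,0]]]'

```text
time_s: 5.25
position: [0.6069, -0.101, 0.1635]
tool_rot: [[-0.702, 0.108, 0.704], [0.077, 0.994, -0.077], [-0.708, 0.0, -0.706]]
ft_force: [-1.2, -0.5, 0.8]
grip_width: -0.0002
```

>>> jog_arm --plan '[[[0,0,0.05,0,0,0],[0,0,0.03,0,0,0],[0,0,0,0,0,0]]]'

```text
time_s: 5.55
position: [0.6091, -0.1012, 0.1612]
tool_rot: [[-0.702, 0.108, 0.704], [0.077, 0.994, -0.077], [-0.708, 0.0, -0.707]]
ft_force: [-2.0, -0.9, 1.0]
grip_width: 0.0001
```

```bash
python3 - <<'E'
from h import *
im,d=vision.get_image('wrist');W=cloud('wrist',d);save(im,'wrist4.png')
p,R=now();u=toU(p);print('s',(u[0]+u[2]-.085)*s2,'h',(u[2]-.085-u[0])*s2,env.observe()['ft_force'])
def sh(P):
    u=toU(P);return np.round([(u[0]+u[2]-.085)*s2,u[1],(u[2]-.085-u[0])*s2],4)
for v,u in [(290,200),(250,200),(250,500),(290,308),(294,308),(300,308)]: print(v,u,d[v,u],sh(W[v,u]))
E
```

```text
s 0.13913632053609687 h -0.03131622149307253 [-2.07928766  0.33676709  0.92125261]
290 200 0.15455666 [ 0.1281 -0.0177 -0.0034]
250 200 0.14977224 [ 0.1113 -0.0163 -0.0036]
250 500 0.1496368 [ 0.1113  0.1001 -0.0033]
290 308 0.15516989 [ 0.1284  0.0255 -0.0039]
294 308 0.15164995 [ 0.1284  0.0256 -0.0002]
300 308 0.14630184 [0.1283 0.0257 0.0054]
```

The hatch is moving in, about 3.6 mm so far. A little more, then release.

>>> jog_arm --plan '[[[0,0,0.03,0,0,0],[0,0,0,0,0,0]]]'

```text
time_s: 5.8
position: [0.61, -0.1014, 0.1604]
tool_rot: [[-0.702, 0.108, 0.703], [0.077, 0.994, -0.077], [-0.708, 0.0, -0.707]]
ft_force: [-2.0, -0.3, 0.8]
grip_width: -0.0005
```

>>> jog_arm --plan '[[[0,0,-0.3,0,0,0],[0,0,-0.5,0,0,0],[0,0,-0.8,0,0,0],[0,0,-0.8,0,0,0],[0,0,-0.8,0,0,0],[0,0,-0.5,0,0,0],[0,0,0,0,0,0]]]'

```text
time_s: 6.5
position: [0.5049, -0.0901, 0.2675]
tool_rot: [[-0.7, 0.109, 0.706], [0.075, 0.994, -0.079], [-0.71, -0.002, -0.704]]
ft_force: [0.2, 0.1, 0.0]
grip_width: 0.0004
```

```bash
python3 - <<'E'
from h import *
im,d=vision.get_image('wrist');save(im,'wrist5.png')
im,d=vision.get_image('side');save(im,'side5.png');np.savez('side5.npz',W=cloud('side',d))
p,R=now();u=toU(p);print(u,'s',(u[0]+u[2]-.085)*s2,'h',(u[2]-.085-u[0])*s2,env.observe()['ft_force'])
E
```

```text
[0.01656451 0.02994457 0.26512971] s 0.13908382082210985 h 0.11565806011456808 [ 0.52197801  0.2705151  -0.58299768]
```

View pics/wrist5.png

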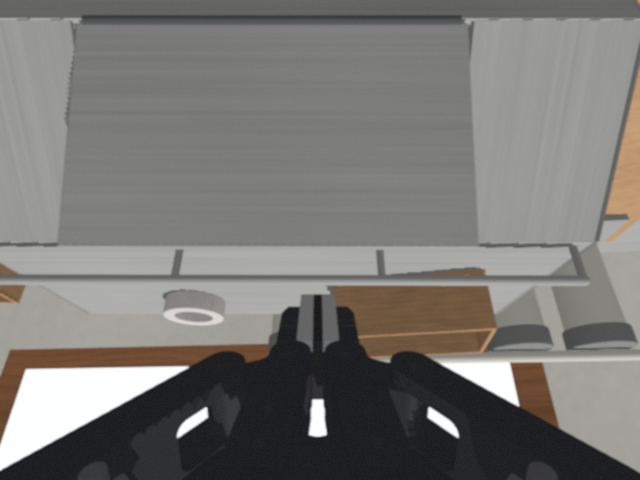

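View pics/side5.png

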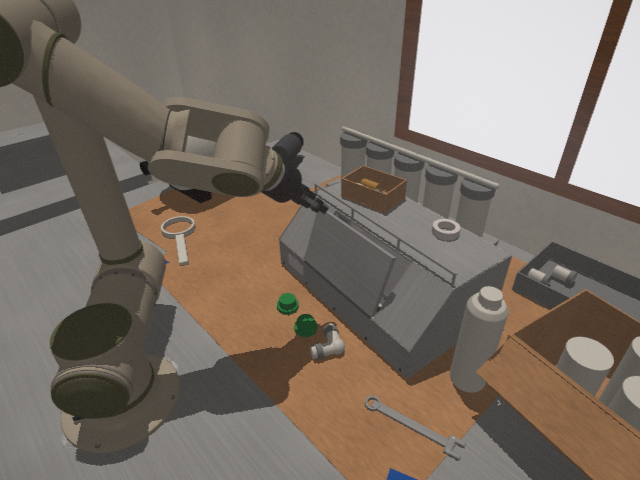

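The hatch stands ajar: its top edge runs roughly (330,210)–(395,260) in the side view. The real finger end is about 28 mm short of the TCP, so I allow for that. Next I turn the tool vertical above the gap.

```bash
cat >> h.py <<'E'
TO=.028
def tcp(tipU,tilt): # TCP world for real tip at unit coords
    R=toolR(tilt);return U(tipU)[0]+R[:,2]*TO,R
E
python3 - <<'E'
from h import *
W=np.load('side5.npz')['W'];u=toU(W);s=(u[...,0]>-.02)&(u[...,0]<.09)&(abs(u[...,1]+.05)<.07)&(u[...,2]>.21)&(u[...,2]<.26)
P=u[s];print(len(P),P[:,2].max(),P[P[:,2]>.228])
q,Q=plan(*now(),*tcp([.082,0,.272],0),7)
plan(q,Q,*tcp([.082,0,.203],0),4)
E
```

```text
547 0.2310329751080846 [[ 4.99851830e-02  1.53377229e-02  2.29464722e-01]
 [ 5.27903393e-02  1.51396141e-02  2.28430898e-01]
 [ 4.74394370e-02  1.22264390e-02  2.29430719e-01]
 [ 5.21306788e-02  1.07655374e-02  2.28297009e-01]
 [ 5.27291198e-02  7.99357606e-03  2.29533993e-01]
 [ 5.31777142e-02  4.94228148e-03  2.28258835e-01]
 [ 4.98213258e-02  9.41065083e-04  2.29070038e-01]
 [ 5.20477298e-02  8.43924027e-05  2.28615033e-01]
 [ 5.32633010e-02 -1.93296510e-03  2.29202944e-01]
 [ 4.97513598e-02 -2.68120640e-03  2.28341259e-01]
 [ 5.05484835e-02 -5.16696119e-03  2.29359472e-01]
 [ 4.94058925e-02 -9.97990689e-03  2.29742214e-01]
 [ 5.06589081e-02 -1.19176923e-02  2.30277188e-01]
 [ 5.08825800e-02 -1.51505030e-02  2.29247914e-01]
 [ 5.33664299e-02 -1.56981379e-02  2.28509586e-01]
 [ 5.48800037e-02 -1.73323036e-02  2.28772050e-01]
 [ 4.74127515e-02 -1.58656032e-02  2.28392053e-01]
 [ 4.90153970e-02 -2.07082256e-02  2.30384765e-01]
 [ 5.15451638e-02 -2.46373585e-02  2.28794022e-01]
 [ 4.93336682e-02 -2.72382045e-02  2.28478072e-01]
 [ 5.07125395e-02 -2.89843025e-02  2.28864079e-01]
 [ 5.8
[... 2336 characters left out ...]
01]
 [ 4.86746123e-02 -1.13827000e-01  2.28803834e-01]
 [ 5.08002934e-02 -1.14631585e-01  2.28308378e-01]
 [ 5.15550179e-02 -1.16719102e-01  2.29230836e-01]]
[[-0.11, -0.11, 0.22, 0.0, 0.75, 0.0], [-0.14, -0.1, 0.2, 0.0, 0.75, 0.0], [-0.15, -0.11, 0.19, 0.0, 0.75, 0.0], [-0.18, -0.11, 0.17, 0.0, 0.75, 0.0], [-0.2, -0.1, 0.15, 0.0, 0.75, 0.0], [-0.21, -0.11, 0.13, 0.0, 0.75, 0.0], [-0.22, -0.11, 0.1, 0.0, 0.75, 0.0]]
end err mm [-0.09696681 -0.05362861 -0.15227033] deg 0.042683230155989176
[[0.0, 0.0, 0.43, 0.0, 0.0, 0.0], [0.0, 0.0, 0.43, 0.0, 0.0, 0.0], [0.0, 0.0, 0.43, 0.0, 0.0, 0.0], [0.0, 0.0, 0.43, 0.0, 0.0, 0.0]]
end err mm [-0.14315518 -0.07584452  0.04774876] deg 0.042683230155989176
```

>>> jog_arm --plan '[[[-0.11,-0.11,0.22,0.0,0.75,0.0],[-0.14,-0.1,0.2,0.0,0.75,0.0],[-0.15,-0.11,0.19,0.0,0.75,0.0],[-0.18,-0.11,0.17,0.0,0.75,0.0],[-0.2,-0.1,0.15,0.0,0.75,0.0],[-0.21,-0.11,0.13,0.0,0.75,0.0],[-0.22,-0.11,0.1,0.0,0.75,0.0],[0,0,0,0,0,0]]]'

```text
time_s: 7.4
position: [0.5699, -0.1273, 0.2395]
tool_rot: [[-0.994, 0.107, -0.008], [0.107, 0.994, 0.003], [0.008, 0.002, -1.0]]
ft_force: [-0.8, 0.5, -1.8]
grip_width: 0.0002
```

```bash
python3 - <<'E'
from h import *
im,d=vision.get_image('side');save(cv2.resize(im[140:340,230:500],None,fx=2.5,fy=2.5),'side6.png')
im,d=vision.get_image('wrist');save(im,'wrist6.png');W=cloud('wrist',d)
for v,u in [(296,308),(300,308),(296,328)]: print(toU(W[v,u]))
print(toU(now()[0]))
E
```

```text
[ 0.07094462 -0.00395359  0.27491643]
[ 0.07070643 -0.00386869  0.27894073]
[0.07088677 0.00377866 0.27503249]
[0.08247105 0.0004894  0.24153396]
```

View pics/side6.png

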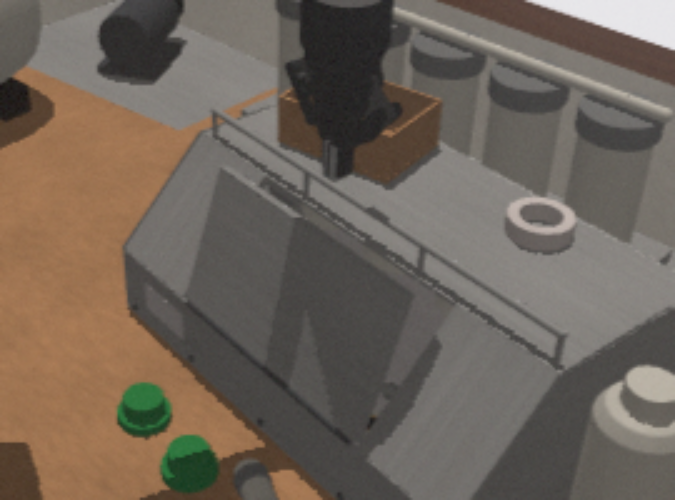

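View pics/wrist6.png

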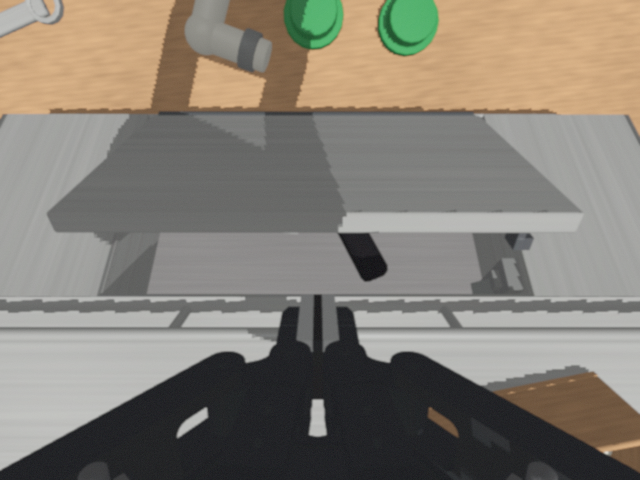

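The vertical fingers are over the gap, and the black lever sleeve shows at (363,255) in the wrist picture. I'll insert the fingers and pull the hatch.

>>> jog_arm --plan '[[[0,0,0.43,0,0,0],[0,0,0.43,0,0,0],[0,0,0.43,0,0,0],[0,0,0.43,0,0,0],[0,0,0,0,0,0]]]'

```text
time_s: 8.0
position: [0.5658, -0.1261, 0.1731]
tool_rot: [[-0.994, 0.108, -0.004], [0.108, 0.994, 0.002], [0.004, 0.001, -1.0]]
ft_force: [-0.8, 1.0, -0.1]
grip_width: 0.0003
```

>>> jog_arm --plan '[[[0.3,0,0,0,0,0],[0.3,0,0,0,0,0],[0.4,0,0,0,0,0],[0.4,0,0,0,0,0]]]'

```text
time_s: 8.4
position: [0.5116, -0.1208, 0.1764]
tool_rot: [[-0.994, 0.108, 0.003], [0.108, 0.994, -0.001], [-0.003, -0.001, -1.0]]
ft_force: [2.2, -0.3, 0.5]
grip_width: -0.0001
```

>>> jog_arm --plan '[[[0.4,0,0,0,0,0],[0.4,0,0,0,0,0],[0.4,0,0,0,0,0],[0.3,0,0,0,0,0],[0,0,-0.3,0,0,0],[0,0,-0.8,0,0,0],[0,0,-0.8,0,0,0],[0,0,-0.5,0,0,0]]]'

```text
time_s: 9.2
position: [0.4523, -0.1144, 0.274]
tool_rot: [[-0.994, 0.108, 0.003], [0.108, 0.994, -0.002], [-0.003, -0.001, -1.0]]
ft_force: [-0.4, -0.7, -0.0]
grip_width: 0.0001
```

```bash
python3 - <<'E'
from h import *
im,d=vision.get_image('wrist');save(im,'wrist7.png')
im,d=vision.get_image('side');save(im,'side7.png')
print(toU(now()[0]))
E
```

```text
[-3.33098190e-02 -1.90656850e-04  2.74174365e-01]
```

View pics/side7.png

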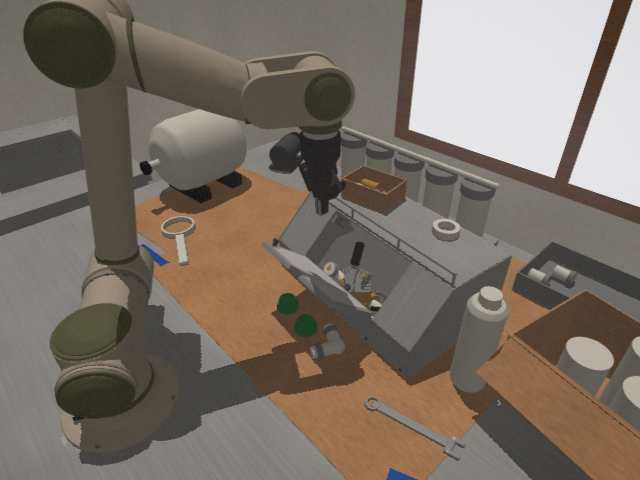

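View pics/wrist7.png

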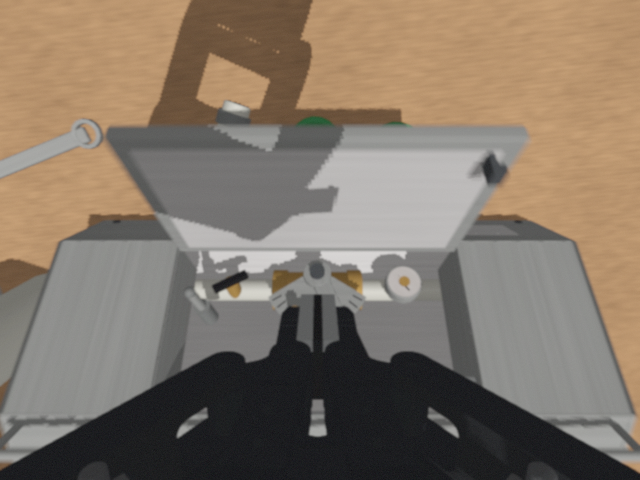

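The hatch is falling open past level-up. I'll back off to view the recess square-on.

```bash
python3 - <<'E'
from h import *
plan(*now(),*tcp(S(.12,.06,.11),45),7)
E
```

```text
[[-0.21, 0.22, 0.17, 0.0, -0.74, 0.0], [-0.2, 0.21, 0.19, 0.0, -0.75, 0.0], [-0.17, 0.22, 0.2, -0.01, -0.74, 0.01], [-0.15, 0.21, 0.23, 0.0, -0.74, 0.0], [-0.12, 0.22, 0.24, 0.0, -0.74, 0.0], [-0.09, 0.21, 0.26, 0.0, -0.75, 0.0], [-0.07, 0.22, 0.26, 0.0, -0.74, 0.0]]
end err mm [0.02188003 0.15454962 0.14770908] deg 0.03647134990102434
```

>>> jog_arm --plan '[[[-0.21,0.22,0.17,0.0,-0.74,0.0],[-0.2,0.21,0.19,0.0,-0.75,0.0],[-0.17,0.22,0.2,-0.01,-0.74,0.01],[-0.15,0.21,0.23,0.0,-0.74,0.0],[-0.12,0.22,0.24,0.0,-0.74,0.0],[-0.09,0.21,0.26,0.0,-0.75,0.0],[-0.07,0.22,0.26,0.0,-0.74,0.0],[0,0,0,0,0,0],[0,0,0,0,0,0]]]'

```text
time_s: 10.2
position: [0.518, -0.0608, 0.2245]
tool_rot: [[-0.709, 0.109, 0.696], [0.079, 0.994, -0.075], [-0.7, 0.002, -0.714]]
ft_force: [0.8, -0.5, 0.6]
grip_width: 0.0002
```

```bash
python3 - <<'E'
from h import *
im,d=vision.get_image('wrist');save(im,'wrist8.png');np.savez('wrist8.npz',im=im,d=d,W=cloud('wrist',d))
im,d=vision.get_image('side');save(im,'side8.png')
print(toU(now()[0]),env.observe()['time_s'])
E
```

```text
[0.02654793 0.05998614 0.22564219] 10.3
```

View pics/side8.png

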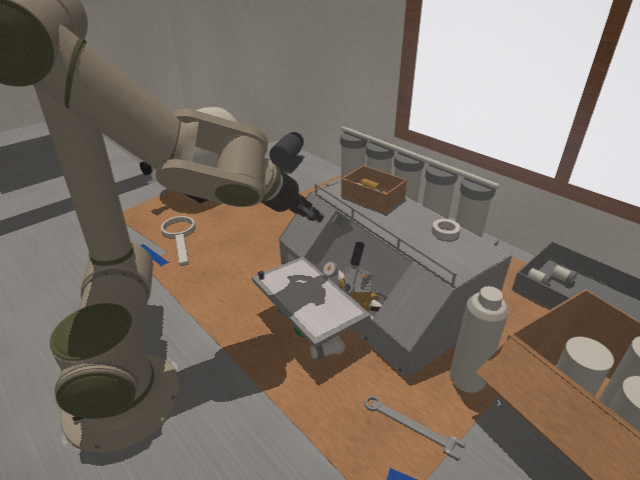

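View pics/wrist8.png

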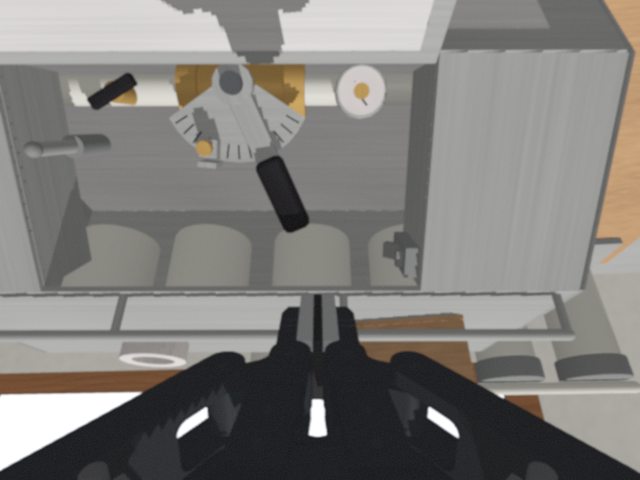

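Hatch is down and level. In the wrist picture the stem is at (230,80), the sleeve centre at (283,192), and the stop (brass screw (204,148), block (209,162)) sits on the plate's right. Space to the lever's left is free, with the gauge at (360,90) and a catch bracket at (405,255). I'll measure the angles.

```bash
python3 - <<'E'
from h import *
np.set_printoptions(precision=4,suppress=True)
z=np.load('wrist8.npz');W=z['W'];im=z['im']
u=toU(W);SH=np.stack([(u[...,0]+u[...,2]-.085)*s2,u[...,1],(u[...,2]-.085-u[...,0])*s2],-1)
for v,x,n in [(80,230,'stem'),(192,283,'sleeve'),(172,270,''),(218,293,''),(130,255,'shank'),(140,260,''),(148,204,'screw'),(158,209,'blk'),(163,209,'blk'),(166,205,''),(162,216,''),(150,240,'plate'),(192,230,'floor'),(90,360,'gauge'),(250,405,'catch')]:
    q=SH[v,x];print(n,(v,x),q,'ang',np.degrees(np.arctan2(q[1],q[0]-.012)))
m=(im.sum(2)<90)&(np.arange(480)[:,None]<240)&(np.arange(480)[:,None]>150)&(abs(np.arange(640)-283)<40)
P=SH[m];print(len(P),np.nanmedian(P,0),np.nanpercentile(P,[2,98],axis=0))
a=np.arctan2(P[:,1],P[:,0]-.012);print('lever ang',np.nanmedian(a))
save(cv2.resize(im[60:240,150:340],None,fx=3.2,fy=3.2,interpolation=2),'crop8.png')
# predicted pixels for angles at r=47..62 depth .052
for a in np.arange(0,.7,.1): print(round(a,1),proj('wrist',U(S(.012+.062*np.cos(a),-.062*np.sin(a),-.052))), proj('wrist',U(S(.012+.04*np.cos(a),-.04*np.sin(a),-.052))))
E
```

```text
stem (80, 230) [ 0.0132 -0.0019 -0.0422] ang -57.28359472355912
sleeve (192, 283) [ 0.0923  0.0334 -0.0401] ang 22.607306509997603
 (172, 270) [ 0.0773  0.0241 -0.0403] ang 20.27388393791971
 (218, 293) [ 0.1124  0.0407 -0.0395] ang 22.03938347449321
shank (130, 255) [ 0.0472  0.0126 -0.0514] ang 19.76063864609315
 (140, 260) [ 0.0545  0.0162 -0.0508] ang 20.843961600083187
screw (148, 204) [ 0.0597 -0.0235 -0.0397] ang -26.27191034243372
blk (158, 209) [ 0.0789 -0.0619 -0.1911] ang -42.772777669084974
blk (163, 209) [ 0.0709 -0.022  -0.044 ] ang -20.442301255430554
 (166, 205) [ 0.0733 -0.0257 -0.0459] ang -22.734741562384052
 (162, 216) [nan nan nan] ang nan
plate (150, 240) [ 0.0623 -0.0008 -0.0581] ang -0.9253838946405006
floor (192, 230) [ 0.1253 -0.0517 -0.239 ] ang -24.54129792391988
gauge (90, 360) [ 0.0183  0.0921 -0.0629] ang 86.10314777693435
catch (250, 405) [ 0.1289  0.1217 -0.0099] ang 46.154078524569194
516 [ 0.1121  0.0398 -0.0403] [[ 0.0673  0.017  -0.0424]
 [ 0.1213  0.0505 -0.0384]]
lever ang 0.39570569477906903
0.0 [[240.6334 165.2632]] [[238.9144 135.8028]]
0.1 [[232.6092 164.871 ]] [[233.6248 135.5382]]
0.2 [[224.603  163.6692]] [[228.3497 134.7285]]
0.3 [[216.6809 161.6654]] [[223.1357 133.38  ]]
0.4 [[208.9087 158.8726]] [[218.0293 131.503 ]]
0.5 [[201.352 155.309]] [[213.0762 129.1121]]
0.6 [[194.076  150.9985]] [[208.3217 126.2259]]
```

View pics/crop8.png

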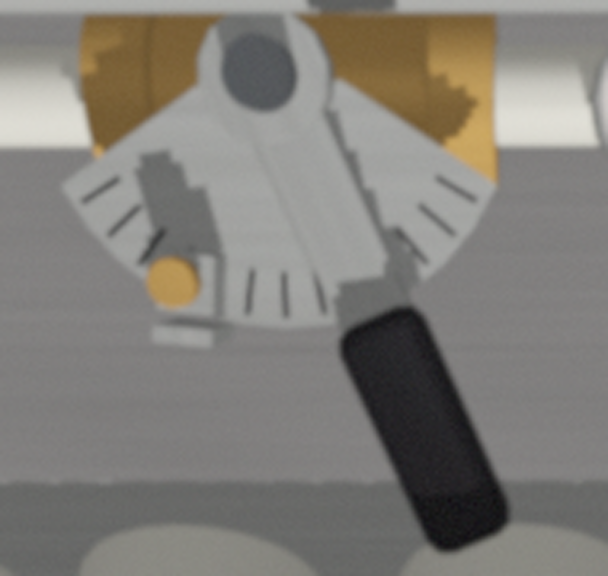

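```bash
python3 - <<'E'
from h import *
q,Q=plan(*now(),*tcp(S(.086,.080,.0),45),4)
q,Q=plan(q,Q,*tcp(S(.086,.080,-.052),45),3)
E
```

```text
[[0.2, 0.12, 0.68, 0.0, -0.01, 0.0], [0.19, 0.13, 0.68, 0.0, -0.01, 0.0], [0.2, 0.12, 0.68, 0.0, -0.01, 0.0], [0.2, 0.13, 0.68, 0.0, -0.01, -0.01]]
end err mm [0.09372967 0.06546578 0.12915118] deg 0.06717141612033155
[[0.0, 0.0, 0.43, 0.0, 0.0, 0.0], [0.0, 0.0, 0.44, 0.0, 0.0, 0.0], [0.0, 0.0, 0.43, 0.0, 0.0, 0.0]]
end err mm [0.07119173 0.09892864 0.10313554] deg 0.06717141612033155
```

>>> jog_arm --plan '[[[0.2,0.12,0.68,0.0,-0.01,0.0],[0.19,0.13,0.68,0.0,-0.01,0.0],[0.2,0.12,0.68,0.0,-0.01,0.0],[0.2,0.13,0.68,0.0,-0.01,-0.01],[0,0,0,0,0,0]]]'

```text
time_s: 10.8
position: [0.5778, -0.0451, 0.1282]
tool_rot: [[-0.71, 0.11, 0.696], [0.081, 0.994, -0.075], [-0.7, 0.003, -0.714]]
ft_force: [-0.4, 0.1, -0.2]
grip_width: -0.0002
```

```bash
python3 - <<'E'
from h import *
im,d=vision.get_image('wrist');save(im,'wrist9.png')
im,d=vision.get_image('side');save(cv2.resize(im[140:340,230:500],None,fx=2.5,fy=2.5),'side9.png')
def sh(P):
    u=toU(P);return np.round([(u[0]+u[2]-.085)*s2,u[1],(u[2]-.085-u[0])*s2],4)
print(sh(now()[0]),sh(cloud('wrist',d*0+1)[0,0]*0-0+(-cam('wrist')[1].T@cam('wrist')[2])))
E
```

```text
[ 0.0904  0.0821 -0.0262] [0.0162 0.0809 0.1442]
```

View pics/wrist9.png

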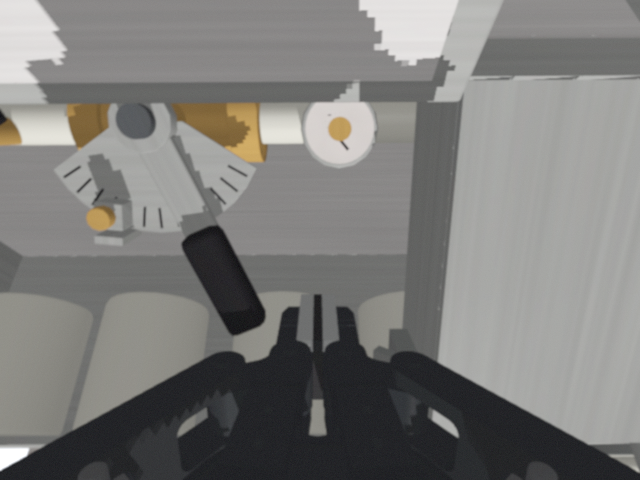

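View pics/side9.png

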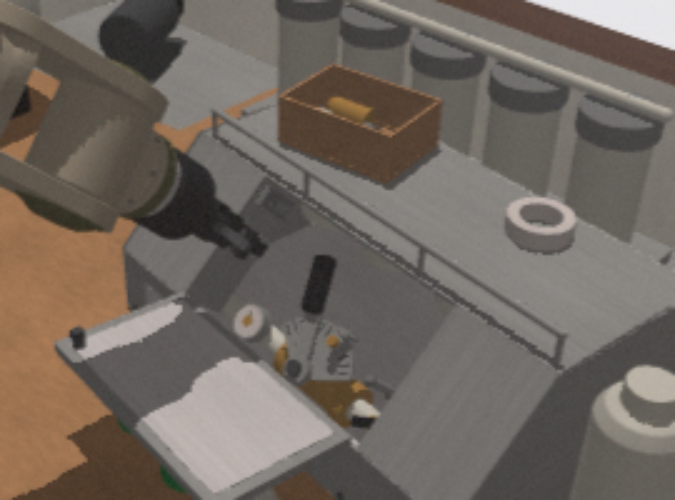

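```bash
python3 - <<'E'
from h import *
im,d=vision.get_image('wrist');W=cloud('wrist',d);p,R=now()
for v,u in [(298,308),(310,308),(312,285),(330,282),(350,280),(358,232),(358,405),(380,190),(400,150),(430,100),(400,318)]: print(v,u,np.round((W[v,u]-p)@R*1000,1))
print(im[355,225:250].sum(1))
q,Q=plan(*now(),*tcp(S(.088,.068,-.052),45),4)
E
```

```text
298 308 [ 11.1  -4.5 -35.6]
310 308 [ 10.2  -4.3 -43.7]
312 285 [  6.9 -13.1 -38.9]
330 282 [  6.9 -13.1 -52. ]
350 280 [ 11.9 -11.8 -71.8]
358 232 [ 13.4 -24.4 -78.1]
358 405 [ 13.4  23.1 -78.2]
380 190 [ 12.4 -33.5 -86.2]
400 150 [ 11.7 -41.  -92.8]
430 100 [  11.9  -47.9 -102.3]
400 318 [-113.8   -0.5   59.1]
[103 105 111 112 106 111 105 102 110 114 110  99 116  95 115 138 196 265
 336 393 413 418 416 419 421]
[[0.01, -0.09, 0.34, 0.0, -0.01, 0.0], [0.02, -0.08, 0.34, 0.0, -0.01, 0.01], [0.01, -0.09, 0.34, 0.0, -0.01, 0.0], [0.02, -0.09, 0.34, 0.0, -0.01, 0.01]]
end err mm [ 0.02512248 -0.13513297 -0.00946567] deg 0.04654220216432523
```

>>> jog_arm --plan '[[[0.01,-0.09,0.34,0,-0.01,0],[0.02,-0.08,0.34,0,-0.01,0],[0.01,-0.09,0.34,0,-0.01,0],[0.02,-0.09,0.34,0,-0.01,0],[0,0,0,0,0,0]]]'

```text
time_s: 11.45
position: [0.618, -0.0613, 0.1007]
tool_rot: [[-0.72, 0.116, 0.685], [0.083, 0.993, -0.082], [-0.689, -0.002, -0.724]]
ft_force: [-0.1, -0.1, -0.1]
grip_width: 0.0002
```

```bash
python3 - <<'E'
from h import *
im,d=vision.get_image('wrist');save(im,'wrist10.png')
def sh(P):
    u=toU(P);return np.round([(u[0]+u[2]-.085)*s2,u[1],(u[2]-.085-u[0])*s2],4)
print(sh(now()[0]),env.observe()['ft_force'])
p,R=now()
def T(a,c=.024): return [.012+.088*np.cos(a)-c*np.sin(a),.088*np.sin(a)+c*np.cos(a),-.052]
q,Q=plan(p,R,*tcp(S(*T(.37)),45),2)
for a in (.25,.1,0,-.1,-.2): print(a,T(a));q,Q=plan(q,Q,*tcp(S(*T(a)),45),2)
E
```

```text
[ 0.0992  0.0712 -0.0765] [0.04177049 0.98986924 0.08125372]
[[0.17, -0.21, 0.05, -0.02, -0.08, -0.01], [0.17, -0.22, 0.05, -0.02, -0.08, -0.01]]
end err mm [ 0.15607365 -0.14676839 -0.0770488 ] deg 0.06630199479807977
0.25 [np.float64(0.09132659808842819), np.float64(0.04502544653545349), -0.052]
[[-0.07, -0.11, 0.0, 0.0, 0.0, 0.0], [-0.08, -0.12, 0.0, 0.0, 0.0, 0.0]]
end err mm [ 0.17523179 -0.18034385 -0.05234665] deg 0.06630199479807977
0.1 [np.float64(0.09716436454494239), np.float64(0.0326654406315935), -0.052]
[[-0.07, -0.15, 0.0, 0.0, 0.0, 0.0], [-0.07, -0.15, 0.0, 0.0, 0.0, 0.0]]
end err mm [ 0.03904152  0.19310893 -0.22348027] deg 0.06630199479807977
0 [np.float64(0.09999999999999999), np.float64(0.024), -0.052]
[[-0.04, -0.11, 0.0, 0.0, 0.0, 0.0], [-0.03, -0.11, 0.0, 0.0, 0.0, 0.0]]
end err mm [-0.00728685  0.06100946 -0.25021071] deg 0.06630199479807977
-0.1 [np.float64(0.10195636854399014), np.float64(0.015094759301751741), -0.052]
[[-0.03, -0.11, 0.0, 0.0, 0.0, 0.0], [-0.02, -0.11, 0.0, 0.0, 0.0, 0.0]]
end err mm [ 0.02785507  0.1617394  -0.22047892] deg 0.06630199479807977
-0.2 [np.float64(0.10301392278911073), np.float64(0.0060386967582244135), -0.052]
[[-0.02, -0.12, 0.0, 0.0, 0.0, 0.0], [-0.01, -0.11, 0.0, 0.0, 0.0, 0.0]]
end err mm [ 0.10461611  0.00776139 -0.12046691] deg 0.06630199479807977
```

View pics/wrist10.png

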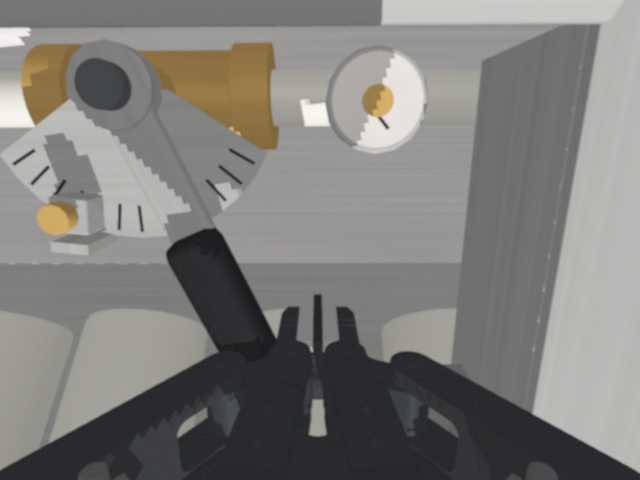

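```bash
python3 - <<'E'
from h import *
o=env.observe();print(o['q'],o['joint_efforts'],o['wrist_torque'])
E
```

```text
[ -21.15280568   24.16443264  108.50163237   64.92119355   10.87887638
 -165.2053506 ] [-2.69132098e-01 -3.77886951e+01 -1.54312724e+01  3.67273763e-01
 -5.65565564e-01  7.40794130e-04] [0.02387218 0.34030846 0.0029704 ]
```

The arm fell short: joint 5 is near its lower limit and joint 6 is at its range end (wrist nearly in line with the forearm). I'll pull out and use a steeper tool tilt.

>>> jog_arm --plan '[[[0,0,-0.5,0,0,0],[0,0,-0.5,0,0,0],[0,0,-0.5,0,0,0],[0,0,-0.3,0,0,0],[0,0,0,0,0,0]]]'

```text
time_s: 12.0
position: [0.5669, -0.0545, 0.1552]
tool_rot: [[-0.718, 0.116, 0.687], [0.082, 0.993, -0.082], [-0.691, -0.003, -0.722]]
ft_force: [0.9, -0.2, 0.2]
grip_width: -0.0
```

```bash
python3 - <<'E'
from h import *
o=env.observe();print(o['q'],o['time_s'],o['ft_force'])
p,R=now();print(R)
q,Q=plan(*now(),*tcp(S(.100,.068,.02),30),5)
E
```

```text
[ -23.12367157   14.2483664   111.97088683   45.49482712   15.77812351
 -146.56186647] 12.0 [ 0.92575747 -0.22740149  0.16404171]
[[-0.71775989  0.11592135  0.68657336]
 [ 0.08167368  0.99325384 -0.08231783]
 [-0.69148402 -0.00300946 -0.72238549]]
[[0.04, -0.02, 0.02, -0.01, 0.32, -0.01], [0.05, -0.02, 0.03, -0.01, 0.32, 0.0], [0.04, -0.02, 0.03, -0.01, 0.32, -0.01], [0.04, -0.02, 0.03, -0.01, 0.32, 0.0], [0.04, -0.02, 0.03, 0.0, 0.32, -0.01]]
end err mm [-0.21597478  0.09486919  0.00408245] deg 0.05830871766303279
```

>>> jog_arm --plan '[[[0.04,-0.02,0.02,-0.01,0.32,-0.01],[0.05,-0.02,0.03,-0.01,0.32,0.0],[0.04,-0.02,0.03,-0.01,0.32,-0.01],[0.04,-0.02,0.03,-0.01,0.32,0.0],[0.04,-0.02,0.03,0.0,0.32,-0.01],[0,0,0,0,0,0]]]'

```text
time_s: 12.6
position: [0.565, -0.0584, 0.1443]
tool_rot: [[-0.862, 0.108, 0.496], [0.094, 0.994, -0.054], [-0.499, -0.0, -0.867]]
ft_force: [0.0, -0.0, 0.5]
grip_width: 0.0002
```

```bash
cat >>h.py <<'E'
def tipS():
    p,R=now();u=toU(p-TO*R[:,2]);return np.round([(u[0]+u[2]-.085)*s2,u[1],(u[2]-.085-u[0])*s2],4)
E
python3 - <<'E'
from h import *
o=env.observe();print(o['q'],o['time_s'],tipS())
q,Q=plan(*now(),*tcp(S(.088,.068,-.05),30),4)
E
```

```text
[ -21.78997482   16.08022858  101.97023341   13.9411995    33.73370324
 -115.26028717] 12.6 [0.1001 0.0679 0.018 ]
[[-0.04, 0.0, 0.43, 0.0, 0.0, 0.0], [-0.04, 0.0, 0.43, 0.0, 0.0, 0.0], [-0.03, 0.0, 0.43, 0.0, -0.01, 0.0], [-0.04, 0.0, 0.43, 0.0, 0.0, 0.01]]
end err mm [-0.03057717 -0.04882851  0.0098911 ] deg 0.04272400747507899
```

>>> jog_arm --plan '[[[-0.04,0.0,0.43,0.0,0.0,0.0],[-0.04,0.0,0.43,0.0,0.0,0.0],[-0.03,0.0,0.43,0.0,-0.01,0.0],[-0.04,0.0,0.43,0.0,0.0,0.01],[0,0,0,0,0,0]]]'

```text
time_s: 13.1
position: [0.603, -0.0623, 0.0855]
tool_rot: [[-0.862, 0.11, 0.495], [0.096, 0.994, -0.053], [-0.498, 0.002, -0.867]]
ft_force: [-0.0, 0.1, 0.5]
grip_width: 0.0
```

```bash
python3 - <<'E'
from h import *
o=env.observe();print(o['q'],o['time_s'],tipS(),o['ft_force'])
def T(a,c=.024): return [.012+.088*np.cos(a)-c*np.sin(a),.088*np.sin(a)+c*np.cos(a),-.052]
q,Q=now()
for a in (.37,.25,.1,0,-.1,-.2): print(a,T(a));q,Q=plan(q,Q,*tcp(S(*T(a)),30),2)
im,d=vision.get_image('wrist');save(im,'wrist11.png')
E
```

```text
[ -20.46256847   24.55703547  100.77208952   15.99760769   26.4960332
 -116.6849741 ] 13.1 [ 0.0856  0.0682 -0.0506] [-0.02186879  0.11921611  0.5162727 ]
0.37 [np.float64(0.08536603604617195), np.float64(0.054198014307461476), -0.052]
[[0.0, -0.17, 0.02, 0.0, -0.01, -0.01], [-0.01, -0.18, 0.02, 0.01, -0.01, 0.0]]
end err mm [ 0.20081876 -0.03308771 -0.07951666] deg 0.04304500665670362
0.25 [np.float64(0.09132659808842819), np.float64(0.04502544653545349), -0.052]
[[-0.07, -0.11, -0.02, 0.0, 0.0, 0.0], [-0.07, -0.12, -0.02, 0.0, 0.0, 0.0]]
end err mm [ 0.02811219 -0.04182388 -0.10322427] deg 0.04304500665670362
0.1 [np.float64(0.09716436454494239), np.float64(0.0326654406315935), -0.052]
[[-0.07, -0.15, -0.02, 0.0, 0.0, 0.0], [-0.07, -0.16, -0.02, 0.0, 0.0, 0.0]]
end err mm [-0.06131708 -0.07231655 -0.03852193] deg 0.04304500665670362
0 [np.float64(0.09999999999999999), np.float64(0.024), -0.052]
[[-0.04, -0.11, -0.01, 0.0, 0.0, 0.0], [-0.03, -0.1, -0.01, 0.0, 0.0, 0.0]]
end err mm [-0.01758899  0.18989601  0.05378081] deg 0.04304500665670362
-0.1 [np.float64(0.10195636854399014), np.float64(0.015094759301751741), -0.052]
[[-0.02, -0.11, -0.01, 0.0, 0.0, 0.0], [-0.03, -0.12, 0.0, 0.0, 0.0, 0.0]]
end err mm [ 0.0930297  -0.11887731  0.0216992 ] deg 0.04304500665670362
-0.2 [np.float64(0.10301392278911073), np.float64(0.0060386967582244135), -0.052]
[[-0.01, -0.11, 0.0, 0.0, 0.0, 0.0], [-0.01, -0.11, -0.01, 0.0, 0.0, 0.0]]
end err mm [-0.13729615  0.16405425  0.02475645] deg 0.04304500665670362
```

View pics/wrist11.png

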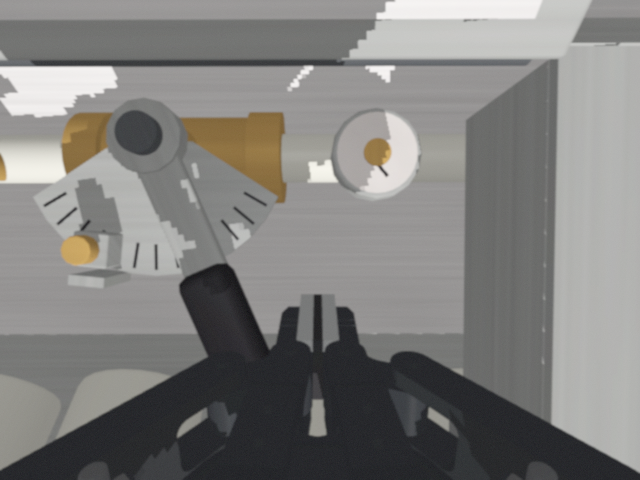

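The fingers now stand just left of the sleeve, at image (317,300) against the sleeve at (225,320). Starting the push.

>>> jog_arm --plan '[[[0,-0.17,0.02,0,0,0],[0,-0.18,0.02,0,0,0],[-0.07,-0.11,-0.02,0,0,0],[-0.07,-0.12,-0.02,0,0,0],[0,0,0,0,0,0]]]'

```text
time_s: 13.65
position: [0.6056, -0.0871, 0.0909]
tool_rot: [[-0.861, 0.111, 0.497], [0.096, 0.994, -0.055], [-0.5, 0.0, -0.866]]
ft_force: [-1.1, 1.7, 0.5]
grip_width: 0.0001
```

```bash
python3 - <<'E'
from h import *
o=env.observe();print(tipS(),o['ft_force'],o['ft_force']@RU)
im,d=vision.get_image('wrist');save(im,'wrist12.png')
E
```

```text
[ 0.0931  0.0439 -0.0504] [-1.10551041  1.71057394  0.47336581] [-1.28516447  1.5800534   0.47336581]
```

View pics/wrist12.png

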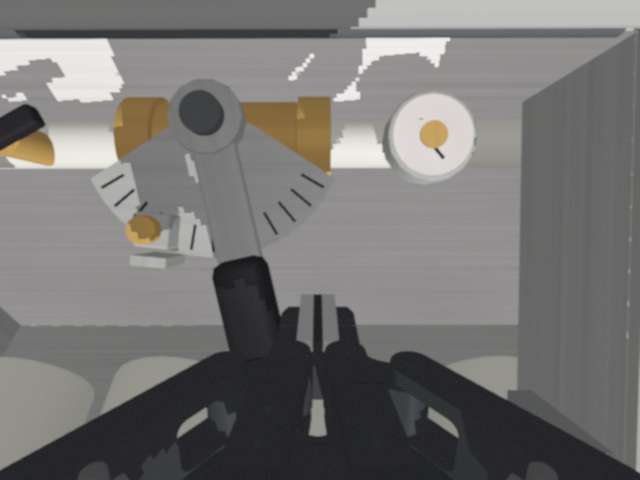

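The lever turns with the push and is now near 0.2 rad, with its contact at (280,320). Continuing, then in small steps near the stop.

>>> jog_arm --plan '[[[-0.06,-0.15,-0.02,0,0,0],[-0.06,-0.16,-0.02,0,0,0],[-0.04,-0.11,-0.01,0,0,0],[0,0,0,0,0,0]]]'

```text
time_s: 14.1
position: [0.6086, -0.1045, 0.0958]
tool_rot: [[-0.86, 0.111, 0.498], [0.096, 0.994, -0.056], [-0.501, -0.0, -0.866]]
ft_force: [-0.3, 0.5, -0.6]
grip_width: 0.0003
```

```bash
python3 - <<'E'
from h import *
o=env.observe();print(tipS(),o['ft_force'],o['ft_force']@RU)
im,d=vision.get_image('wrist');save(im,'wrist13.png')
E
```

```text
[ 0.1     0.0269 -0.0504] [-0.30362108  0.53059753 -0.59990497] [-0.35958096  0.49438956 -0.59990497]
```

View pics/wrist13.png

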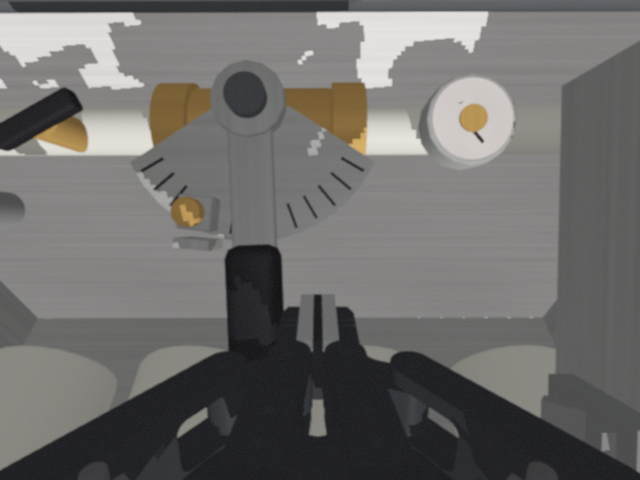

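>>> jog_arm --plan '[[[-0.03,-0.1,-0.01,0,0,0],[-0.01,-0.07,0,0,0,0],[0,0,0,0,0,0]]]'

```text
time_s: 14.45
position: [0.6086, -0.1107, 0.0966]
tool_rot: [[-0.861, 0.11, 0.497], [0.096, 0.994, -0.055], [-0.5, 0.0, -0.866]]
ft_force: [0.3, 1.3, 0.2]
grip_width: 0.0
```

>>> jog_arm --plan '[[[0,-0.04,0,0,0,0],[0,0,0,0,0,0]]]'

```text
time_s: 14.65
position: [0.6085, -0.1121, 0.0967]
tool_rot: [[-0.861, 0.11, 0.497], [0.096, 0.994, -0.055], [-0.5, 0.0, -0.866]]
ft_force: [-0.2, 2.8, -0.3]
grip_width: 0.0006
```

```bash
python3 - <<'E'
from h import *
o=env.observe();print(tipS(),o['ft_force'],o['ft_force']@RU)
im,d=vision.get_image('wrist');save(im[:300],'wrist14.png')
E
```

```text
[ 0.1011  0.0194 -0.0504] [-0.22174036  2.76896029 -0.28156353] [-0.52187047  2.72836235 -0.28156353]
```

View pics/wrist14.png

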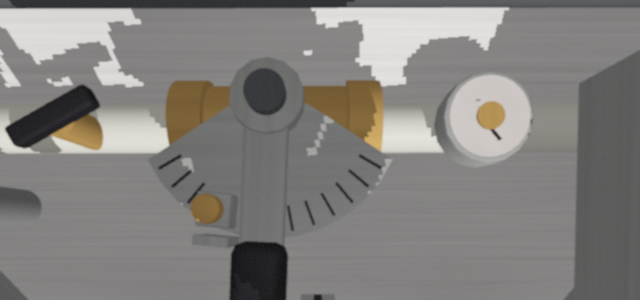

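>>> jog_arm --plan '[[[0,-0.04,0,0,0,0],[0,0,0,0,0,0]]]'

```text
time_s: 14.9
position: [0.6084, -0.1137, 0.0967]
tool_rot: [[-0.861, 0.11, 0.497], [0.096, 0.994, -0.055], [-0.5, 0.0, -0.866]]
ft_force: [0.3, 2.3, 0.7]
grip_width: -0.0001
```

>>> jog_arm --plan '[[[0,-0.03,0,0,0,0],[0,0,0,0,0,0]]]'

```text
time_s: 15.1
position: [0.6083, -0.1149, 0.0967]
tool_rot: [[-0.861, 0.11, 0.497], [0.096, 0.994, -0.055], [-0.5, 0.0, -0.866]]
ft_force: [0.1, 2.2, 0.5]
grip_width: -0.0001
```

>>> jog_arm --plan '[[[0,-0.02,0,0,0,0],[0,0,0,0,0,0]]]'

```text
time_s: 15.3
position: [0.6082, -0.1157, 0.0968]
tool_rot: [[-0.861, 0.11, 0.497], [0.096, 0.994, -0.055], [-0.5, 0.0, -0.866]]
ft_force: [1.2, 2.7, 0.2]
grip_width: -0.0002
```

>>> jog_arm --plan '[[[0,-0.02,0,0,0,0],[0,0,0,0,0,0]]]'

```text
time_s: 15.5
position: [0.6081, -0.1165, 0.0967]
tool_rot: [[-0.861, 0.11, 0.497], [0.096, 0.994, -0.055], [-0.5, 0.0, -0.866]]
ft_force: [2.2, 2.3, 1.5]
grip_width: -0.0001
```

>>> jog_arm --plan '[[[0,-0.02,0,0,0,0],[0,0,0,0,0,0]]]'

```text
time_s: 15.7
position: [0.608, -0.1173, 0.0967]
tool_rot: [[-0.861, 0.11, 0.497], [0.096, 0.994, -0.055], [-0.5, 0.0, -0.866]]
ft_force: [2.2, 2.6, 1.2]
grip_width: -0.0001
```

```bash
python3 - <<'E'
from h import *
o=env.observe();print(tipS(),o['ft_force'],o['ft_force']@RU)
im,d=vision.get_image('wrist');save(im[:300],'wrist15.png')
E
```

```text
[ 0.1012  0.0141 -0.0504] [2.15282198 2.62584038 1.157557  ] [1.8541593  2.84460428 1.157557  ]
```

View pics/wrist15.png

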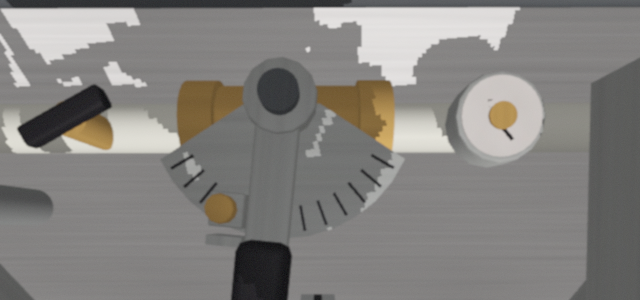

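>>> jog_arm --plan '[[[0,-0.02,0,0,0,0],[0,0,0,0,0,0]]]'

```text
time_s: 15.95
position: [0.6079, -0.1179, 0.0967]
tool_rot: [[-0.861, 0.11, 0.497], [0.096, 0.994, -0.055], [-0.5, 0.0, -0.866]]
ft_force: [2.3, 3.8, 2.8]
grip_width: -0.0003
```

>>> jog_arm --plan '[[[0,-0.02,0,0,0,0],[0,0,0,0,0,0]]]'

```text
time_s: 16.15
position: [0.6078, -0.1183, 0.0967]
tool_rot: [[-0.861, 0.11, 0.497], [0.096, 0.994, -0.054], [-0.5, 0.001, -0.866]]
ft_force: [2.7, 6.0, 2.2]
grip_width: 0.0001
```

>>> jog_arm --plan '[[[0,-0.02,0,0,0,0],[0,0,0,0,0,0]]]'

```text
time_s: 16.35
position: [0.6078, -0.1187, 0.0967]
tool_rot: [[-0.861, 0.11, 0.497], [0.096, 0.994, -0.053], [-0.5, 0.001, -0.866]]
ft_force: [3.9, 8.1, 2.6]
grip_width: -0.0001
```

>>> jog_arm --plan '[[[0,-0.02,0,0,0,0],[0,0,0,0,0,0],[0,0,0,0,0,0]]]'

```text
time_s: 16.65
position: [0.6077, -0.1191, 0.0967]
tool_rot: [[-0.861, 0.109, 0.497], [0.096, 0.994, -0.053], [-0.5, 0.002, -0.866]]
ft_force: [5.6, 10.5, 3.5]
grip_width: -0.0004
```

>>> jog_arm --plan '[[[0,-0.01,0,0,0,0],[0,0,0,0,0,0],[0,0,0,0,0,0],[0,0,0,0,0,0]]]'

```text
time_s: 17.05
position: [0.6077, -0.1192, 0.0967]
tool_rot: [[-0.861, 0.109, 0.497], [0.096, 0.994, -0.052], [-0.5, 0.002, -0.866]]
ft_force: [5.3, 11.2, 2.7]
grip_width: 0.0002
```

```bash
python3 - <<'E'
from h import *
o=env.observe();print(tipS(),o['ft_force'],o['ft_force']@RU)
im,d=vision.get_image('wrist');save(im[:300],'wrist16.png')
E
```

```text
[ 0.1011  0.0121 -0.0503] [ 5.30206239 11.19136612  2.74276536] [ 4.05217967 11.70206739  2.74276536]
```

View pics/wrist16.png

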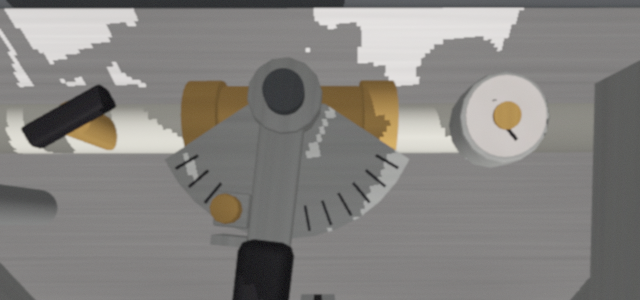

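The shank bears on the block at (248,210), with about 11.7 N at the sleeve held for over 0.4 s and the force rising steadily, so no slip. Releasing.

>>> jog_arm --plan '[[[0,0.1,0,0,0,0],[0.05,0.2,0,0,0,0],[0,0.2,0,0,0,0],[0,0,-0.5,0,0,0],[0,0,-0.6,0,0,0],[0,0,-0.8,0,0,0],[0,0,-0.8,0,0,0],[0,0,-0.8,0,0,0],[0,0,-0.4,0,0,0],[0,0,0,0,0,0]]]'

```text
time_s: 18.1
position: [0.5303, -0.0921, 0.2327]
tool_rot: [[-0.859, 0.111, 0.499], [0.095, 0.994, -0.057], [-0.503, -0.001, -0.864]]
ft_force: [-0.1, -0.2, -1.7]
grip_width: 0.0003
```

```bash
python3 - <<'E'
from h import *
im,d=vision.get_image('wrist');save(im,'wrist17.png');W=cloud('wrist',d)
u=toU(W);SH=np.stack([(u[...,0]+u[...,2]-.085)*s2,u[...,1],(u[...,2]-.085-u[...,0])*s2],-1)
i,j=np.mgrid[0:480,0:640]
m=(im.sum(2)<110)&(abs(SH[...,2]+.041)<.006)&(SH[...,0]>.06)&(SH[...,0]<.14)&(abs(SH[...,1])<.06)
P=SH[m];print(len(P),np.median(np.arctan2(P[:,1],P[:,0]-.012)))
im,d=vision.get_image('side');save(im,'side17.png')
o=env.observe();print(o['ft_force'],o['time_s'],tipS())
E
```

```text
950 -0.12076794707581523
[ 0.2383376   0.65452149 -0.3763901 ] 18.2 [0.139  0.0308 0.1005]
```

View pics/wrist17.png

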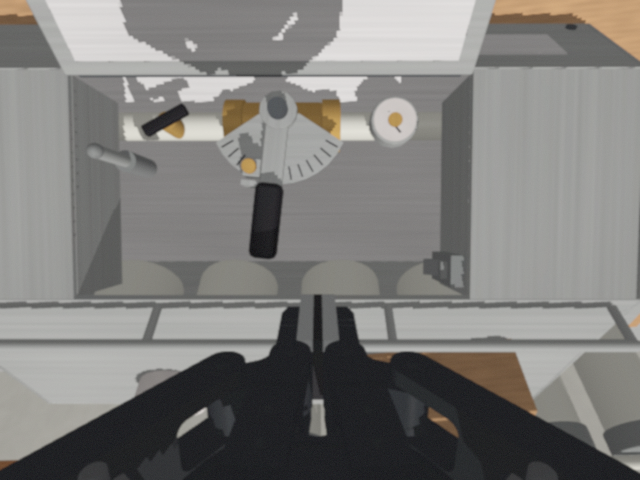

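View pics/side17.png

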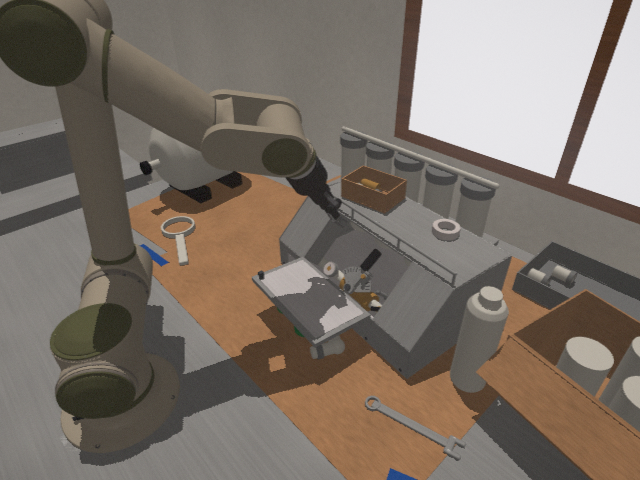

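The sleeve (265,220) lies at −0.12 rad against the stop (248,166), the hatch is level, and the bystanders are in place. I'll check once that the stop hasn't shifted, then hand in.

```bash
python3 - <<'E'
from h import *
from rig import close_job
im,d=vision.get_image('wrist');W=cloud('wrist',d)
def sc(im,W):
    u=toU(W);SH=np.stack([(u[...,0]+u[...,2]-.085)*s2,u[...,1],(u[...,2]-.085-u[...,0])*s2],-1)
    m=(im[...,0].astype(int)-im[...,2]>60)&(abs(SH[...,0]-.06)<.012)&(abs(SH[...,1]+.024)<.012)&(abs(SH[...,2]+.04)<.008)
    return m.sum(),np.median(SH[m],0)
z=np.load('wrist8.npz');print('screw before',sc(z['im'],z['W']),'now',sc(im,W))
close_job()
E
```

```text
screw before (np.int64(187), array([ 0.05962066, -0.02383014, -0.03883348])) now (np.int64(168), array([ 0.05747095, -0.02321654, -0.03930637]))
the job is handed in; nothing more can be done
```

The job is handed in: the hatch is folded down and the lever rests on its memory stop. It finished at about 18 s of the 58 s allowed. `close_job` gives no verdict, so these are my own checks.

**What I did**
- I pressed the hatch's upper edge in about 4–5 mm, and the catch popped it ajar.
- I pulled the hatch over from behind its edge with the closed fingers, and it fell fully open.
- I swung the lever from about +0.39 rad to the stop, held about 11.7 N at the sleeve for roughly 0.4 s, then let go and backed off.

**Last checks**
- **Hatch and lever:** the hatch is down and level, and the lever stays at −0.12 rad. That matches the stop angle I estimated beforehand, about −0.12 to −0.2 rad.
- **Memory stop:** its thumb screw reads about 2 mm from where it was, mostly along the lever rather than away from it. That is about the calibration error of 2 mm. The force rose steadily while pressing, so I see no sign of slip, but this check is coarse against the 3.5 mm limit.
- **Things lying about:** none looks moved in the last side picture, though the hatch hides the plugs and partly hides the elbow. I judged this by eye and did not measure it.

**What did not match**
- The real finger ends sat about 28–30 mm short of the reported tool point. I corrected for this from the first contact onwards.
- My first approach to the lever, with the tool square to the slope, fell short at the wrist joint limits. I redid it with the tool tilted 30 degrees from vertical.

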